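# Set a hand-driven plate stage to its index mark and lock it

## Robot

A 6-joint arm with a two-finger parallel gripper is mounted at the origin on the work surface. World frame = base frame: x ahead of the robot, y to its left, z up, the work surface at z = 0. Lengths are in m, angles in rad, forces in N, time in s.
With the tool pointing down it reaches from about 0.425 to 0.95 m from the base axis. Payload 3.5 kg.
Tool frame: the origin (TCP) lies midway between the tips of the shut fingers; the grasp point (between the pads) lies ctrl.grasp_offset behind it (ctrl.grasp_offset is the distance from the TCP to the grasp point, in m); x points along the fingers, y is the direction in which the jaws open and shut, and the axes are right-handed (so a half turn about x gives the same grasp; the last joint's range is limited). The gripper opens to 85 mm and grips with 20 to 120 N. Pads are 22 mm wide; open, the fingers measure 114 mm over their backs; the gripper's body (76 mm by 85 mm) begins 54 mm behind the grasp point. The pads swing forward as they close: fully open they stand 13 mm farther back than shut.
Start: joints at [1.006, 0.286, 1.577, -0, 1.279, -0.15], TCP at [0.272, 0.618, 0.231] pointing down, gripper open.
Joint ranges: [-2.77, 2.77], [-0.9, 2.22], [0.21, 2.48], [-1.53, 4.67], [0.24, 2.81], [-2.84, 2.84]. Speed limits (rad/s): [2.79, 2.79, 3.14, 3.14, 3.14, 3.14].

## Interface

Orientations are given as a unit quaternion [x, y, z, w].
In Python, from plant import readout, read_camera, sign_off, ctrl gives the robot as it stands.
- The arm moves only by the tool drive_tool, never from a script. Its argument "steps" is a list of rows, each a list of 5 numbers: the shift along the tool's x, y, z in cm, then the turn about the tool's x in degrees, then the opening, from 0 (shut) to 1 (fully open). A call has 1 to 10 rows; each row shifts and turns the commanded pose from where the row before left it, along the tool's axes as they then stand; what a row does not reach is not made up. A row lasts 1/10 s, in which the tool goes at most 50 mm and 8.59 degrees, less where a joint would pass 70% of its speed; a pose out of reach is approached as far as the arm can. A call is refused whole if a number of a shift passes 5 or a number of a turn 8.59, either way. A call with a gripper value outside its range is refused whole. The fingers move at their own pace and stop on an object; "force" is the grip in N (left out, the last holds). Time passes only in rows, so rows that do not move let the fingers close. It gives the time, the measured TCP pose, the force and the opening at its end, in the units of the state.
- readout.get_state(): the state, without advancing time (a new reading comes with each control period).
- read_camera(name): name is "scene" or "top"; returns a dict with "frame" (480x640x3 uint8, red, green, blue), "vertical_fov" (degrees; the focal length in pixels is half the picture's height over the tangent of half this angle, whatever the lens; pixels are square), "cx", "cy" (the principal point, pixels), "k1" (the pictures are not rectified: a ray, as slopes to the right and down, at radius r is drawn at 1 + k1 r^2 times it, then the intrinsics apply), "eye" and "orientation" of the camera in the world. Camera axes: x right, y up, looking along -z (the intrinsics and any distortion apply to the point x, -y, -z); pixel columns grow to the right and rows downward; lengths in m; the calibration is good to about 2 mm. A picture is of the moment at which its call begins. There is no depth.
- sign_off(): hands the job in, once; it reports no verdict.
The state is a dict: "time": time; "qpos": joint angles; "dq": joint speeds; "joint_efforts": joint torques, N m; "eef_pos": TCP position; "tcp_rot": TCP orientation; "contact_force": force on the tool from outside, world axes, zero at the start; "wrist_torque": the same for the moment, N m; "opening": opening from 0.0 (shut) to 1.0 (fully open).
Only numpy, scipy, OpenCV 4.12 (cv2) and the standard library are available. Lean on these libraries where they do the work, as an engineer would, in place of code of your own. Each camera call takes 0.05 s, during which the arm holds its last target. There are 200 camera calls.

## Task

Swing the locking lever of the plate stage fully open, then turn the three-armed handwheel in small steps until the pointer on the sliding plate carriage stands tip to tip with the pointed index rider on the rail (not the blunt one). Then swing the lever fully home again to lock the carriage on the mark, and leave the loose labware where it stands.

Things in the scene. Friction and masses are not known exactly. Their poses are not given: they have to be found in the camera images.
- stage: The plate stage: a grey base plate 330 x 320 x 16 mm fixed to the bench. Origin: on the bench, mid-width, 140 mm from its front edge (x -140 to 190). x points from the wheel and lever to the rail, y along the carriage's travel. In its frame (mm): handwheel axis at x -75, y -90; lever pivot at x -75, y 85; index rail along y at x 150 to 186, top at z 40, with two steel riders reaching z 86.
- carriage: The carriage with a white 24-well plate fixed on it, sliding along the stage's y, driven by the handwheel. 105 mm (stage x -18 to 88) by 150 mm (y), top 59 mm above the bench. Origin: at bench height, level with the stage's origin in x, at the middle of the carriage in y; 56 mm travel either way.
- wheel_hub (a point): Centre of the handwheel, on its upright axis at the height of its arms (66 mm above the bench). Three level round steel arms, 14 mm thick, 120 degrees apart, each end in a black 20 mm ball reaching 70 mm from the axis. Hub 40 mm in diameter, top 80 mm above the bench. About 40 mm are free under the arms, save a 40 mm post under the hub.
- wheel (a joint): Angle of the handwheel (rad), growing counter-clockwise seen from above, -5.6 to 5.6. At 0 one arm points along the stage's -x. A counter-clockwise turn moves the carriage to the stage's +y by 10 mm per rad; it stays where it is left. About 0.13 N m turns it.
- pointer_tip (a point): Tip of the dark cone pointer (28 mm long, 18 mm thick at its root) on the carriage's far edge, pointing along the stage's +x; 54 mm above the bench. It slides with the carriage.
- mark_tip (a point): Tip of the cone on the pointed index rider, a fixed steel block 36 x 26 x 34 mm with a small black knob; the cone is 28 mm long, points along the stage's -x and lies 54 mm above the bench. Its axes are parallel to the stage's. When aligned, the two tips face each other across a gap of about 7 mm, with equal y in the stage's frame.
- blunt_end (a point): Square end of the tab on the other rider on the rail: the same block but with a flat, square-ended tab (24 x 20 x 12 mm) instead of the cone. Not the mark. Fixed.
- lever_pivot (a point): On the upright axis of the locking lever, at the height of its bar (66 mm above the bench).
- lever_ball (a point): Centre of the black ball (22 mm) at the end of the locking lever, 100 mm from the pivot, at the height of the bar. The bar is round steel, 12 mm thick, and level; about 45 mm are free under it.
- lever (a joint): Angle of the locking lever (rad), 0 to 1.0. At 0 it is fully home (locked) and points along the stage's +y; it grows counter-clockwise seen from above, the ball moving towards the stage's -x, to its open stop at 1.0. It stays where it is left; about 0.1 N m swings it.
- bottle: Bystander: white round bottle, 64 mm wide, 150 mm high. Origin under its centre.
- beaker: Bystander: glass beaker, 68 mm wide, 70 mm high, standing between the wheel and the lever on the robot's side. Origin under its centre.
- plate: Bystander: lime-green 96-well plate, 85 x 128 x 22 mm. Origin under its centre.
- tube_rack: Bystander: yellow tube rack with capped tubes, 130 x 90 x 54 mm. Origin under its centre.
- pipette: Bystander: hand pipette lying down, about 225 x 28 x 24 mm. Origin on the bench under its middle; its tip points along its x.

How it is judged:
On the way, in this order (a step that is already met when the one before it is completed fails the run):
1. the locking lever is swung open (value of joint lever above 0.85 rad), for 0.1 s.
2. with the lever open, the pointer is brought tip to tip with the pointed rider (within 3 mm) and stays there (y of pointer_tip in the frame of mark_tip between -0.003 and 0.003 m and value of joint lever above 0.7 rad), for 0.4 s.
3. the lever is swung home with the pointer still on the mark (y of pointer_tip in the frame of mark_tip between -0.003 and 0.003 m and value of joint lever below 0.15 rad), for 0.2 s.
At the end, for the whole second after the job is handed in: The pointer tip is within 3 mm of the pointed rider's tip along the rail, the wheel is at rest, and the lever is home (within 0.15 rad of its locked stop) (all of step 3 and velocity of joint wheel between -0.05 and 0.05 rad/s); the robot touches nothing.
It fails at once if the wheel is turned while the lever is locked: the carriage is more than 4 mm from its start and off the mark with the lever home (value of joint lever below 0.3 rad and distance of pointer_tip from where it was at the start of the episode above 0.004 m and not (y of pointer_tip in the frame of mark_tip between -0.005 and 0.005 m)).
It fails at once if a bystander is shifted by more than 30 mm or knocked over (distance of any of bottle, beaker, plate, tube_rack, pipette from where it was at the start of the episode above 0.03 m or angle between any of bottle, beaker, plate, tube_rack, pipette's own z axis and vertical above 0.5 rad).
It also fails if it takes over 54 s, if anything falls off the work surface, if the arm or the gripper's body presses on something with over 40 N, if the wrist force passes 120 N, or if a joint passes its speed limit or range.

## Working session

There is one attempt and no reset: what is moved stays moved. The work goes in short steps, Python scripts to look and compute and a tool call to move; the robot and the scene stay as the last step left them, time stands still between calls to the robot, and variables do not carry over. Pictures are saved under pics/ and viewed, about 8 in all and at most 12, crops included, and the job is handed in when it is done.

Besides the shell and the picture viewer there is one more tool, called as name([rows], argument=value, ...), one row to a line, values as JSON. drive_tool: Moves the arm, as the interface text tells. Its arguments: {"type":"object","properties":{"steps":{"type":"array","items":{"type":"array","items":{"type":"number"}}},"force":{"type":"number"}},"required":["steps"]}

```bash
ls; mkdir -p pics
cat > h.py <<'E'
import numpy as np, cv2
from scipy.spatial.transform import Rotation as R
from plant import readout, read_camera, sign_off, ctrl
def shot(n,f):
    c=read_camera(n); cv2.imwrite('pics/'+f,cv2.cvtColor(c['frame'],cv2.COLOR_RGB2BGR)); return c
def par(c):
    f=240/np.tan(np.radians(c['vertical_fov'])/2); return f,R.from_quat(c['orientation']).as_matrix(),np.array(c['eye'])
def pt(c,u,v,z):
    f,M,e=par(c); a=np.array([(u-c['cx'])/f,(v-c['cy'])/f]); s=a.copy()
    for _ in range(30): s=a/(1+c['k1']*(s@s))
    d=M@np.array([s[0],-s[1],-1]); return e+d*(z-e[2])/d[2]
def px(c,p):
    f,M,e=par(c); q=M.T@(np.array(p)-e); s=np.array([q[0],-q[1]])/-q[2]; s=s*(1+c['k1']*(s@s)); return s*f+[c['cx'],c['cy']]
E
python3 - <<'E'
from h import *
import pickle
for n in('top','scene'):
    c=shot(n,n+'0.png'); pickle.dump(dict(c),open(n+'.pkl','wb')); print({k:v for k,v in c.items() if k!='frame'})
print(readout.get_state(),ctrl.grasp_offset)
E
```

```text
pics
{'vertical_fov': 44.396719280985494, 'cx': 316.99131597454505, 'cy': 248.19474102869583, 'k1': -0.05244650732454689, 'eye': array([0.50503877, 0.00361182, 1.44310916]), 'orientation': array([-0.02361102,  0.02874036,  0.71669478, -0.69639435])}
{'vertical_fov': 54.6428635345085, 'cx': 327.39611420159423, 'cy': 237.37240569655458, 'k1': -0.07241507702684286, 'eye': array([ 1.1571541 , -0.24011849,  0.8524133 ]), 'orientation': array([0.27421803, 0.17558611, 0.52228736, 0.78815602])}
{'time': 0.1, 'qpos': array([ 1.00596710e+00,  2.87094020e-01,  1.57806181e+00, -9.32504569e-06,
        1.27861856e+00, -1.49991764e-01]), 'dq': array([ 0.00049914, -0.00179574, -0.00356383,  0.0009775 ,  0.00135603,
       -0.00156899]), 'joint_efforts': array([ 9.76031479e-04, -4.07294583e+01, -2.93699902e+01, -9.13777239e-05,
        3.42964340e-03, -1.33267136e-05]), 'eef_pos': array([0.27169163, 0.61723858, 0.23005732]), 'tcp_rot': array([ 0.14489305,  0.69221716, -0.14634049,  0.69168336]), 'contact_force': array([ 0.04535991, -1.20939793, -0.39068468]), 'wrist_torque': array([ 0.00052599,  0.01406002, -0.01868481]), 'opening': 0.9994263707861478} 0.0187
```

View pics/top0.png

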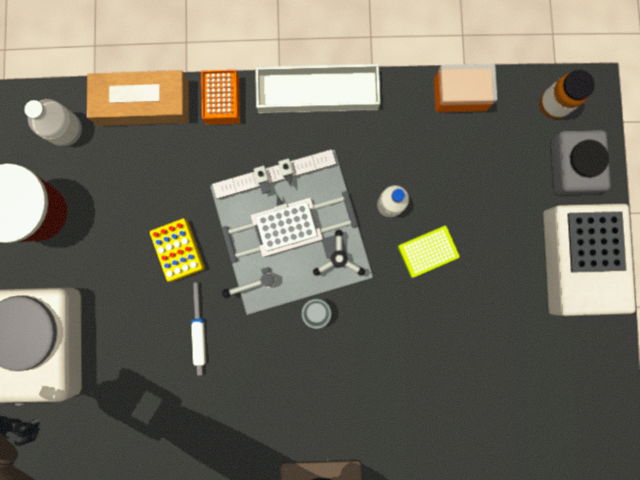

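View pics/scene0.png

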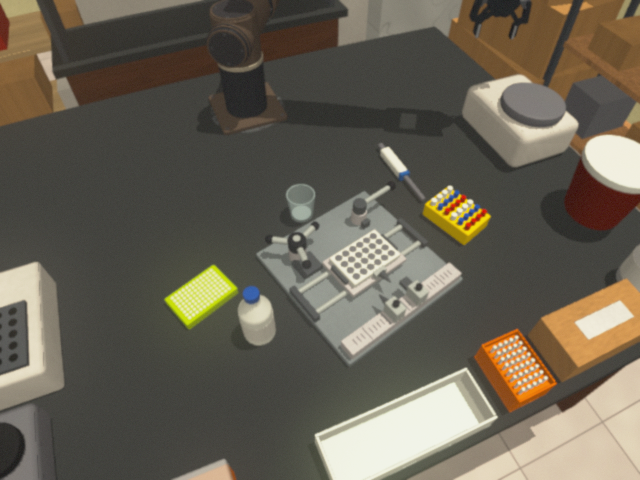

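The top picture shows the stage with corners at about (212,187), (333,152), (372,277) and (246,313). The lever runs from (268,278) to its ball at (227,293), the wheel hub is at (339,258), and the riders are near (260,175) and (285,167). I'll crop for detail.

Run:
```python
from h import *
import pickle
a=cv2.imread('pics/top0.png')[140:325,195:385]; b=cv2.imread('pics/scene0.png')[240:340,340:480]
a=cv2.resize(a,None,fx=3,fy=3,interpolation=cv2.INTER_CUBIC)
b=cv2.resize(b,(0,0),fx=1.6,fy=1.6,interpolation=cv2.INTER_CUBIC)
o=np.zeros((555,800,3),np.uint8); o[:,:570]=a; o[:b.shape[0],571:571+b.shape[1]]=b[:,:229]
cv2.imwrite('pics/crop0.png',o)
c=pickle.load(open('top.pkl','rb'))
for n,u,v,z in[('FL',212,187,.016),('FR',333,152,.016),('NR',372,277,.016),('NL',246,313,.016),('hub',339,258,.08),('ball',227,293,.066),('beaker',316,313,.07),('bottle',399,194,.15)]: print(n,pt(c,u,v,z).round(4))
```

```text
FL [0.7687 0.245  0.016 ]
FR [ 0.8475 -0.0547  0.016 ]
NR [ 0.5369 -0.1397  0.016 ]
NL [0.4588 0.1676 0.016 ]
hub [ 0.5817 -0.0582  0.08  ]
ball [0.5081 0.2053 0.066 ]
beaker [ 0.4559 -0.0012  0.07  ]
bottle [ 0.7165 -0.1931  0.15  ]
```

View pics/crop0.png

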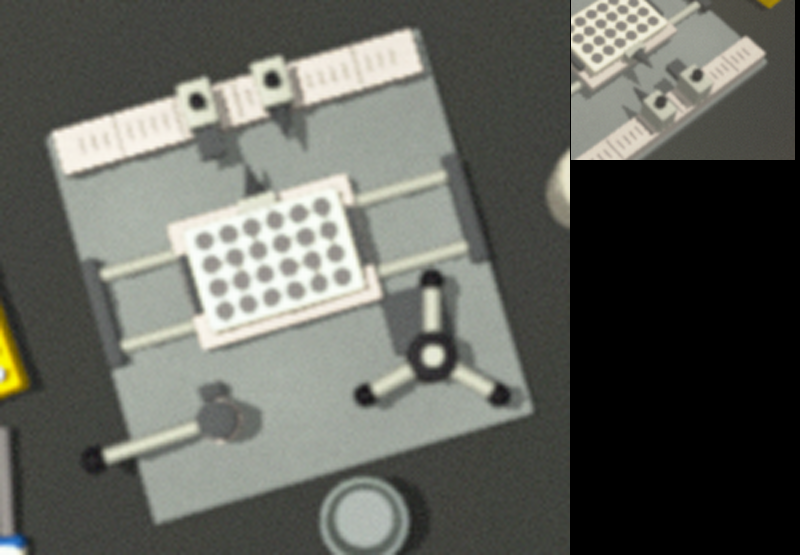

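```bash
cat >> h.py <<'E'
def fit(P,Q):  # stage xy -> world xy
    P=np.array(P);Q=np.array(Q);p=P.mean(0);q=Q.mean(0);H=(P-p).T@(Q-q)
    th=np.arctan2(H[0,1]-H[1,0],H[0,0]+H[1,1]);M=np.array([[np.cos(th),-np.sin(th)],[np.sin(th),np.cos(th)]]);t=q-M@p
    return th,M,t,(P@M.T+t-Q)
E
python3 - <<'E'
from h import *
import pickle
c=pickle.load(open('top.pkl','rb'))
C=lambda u,v,z:pt(c,195+(u-1)/3,140+(v-1)/3,z)[:2]
st=[(.19,.16),(.19,-.16),(-.14,-.16),(-.14,.16),(-.075,-.09),(-.075,.185)]
w=[C(49,135,.016),C(418,28,.016),C(532,411,.016),C(156,522,.016),C(432,355,.08),C(94,460,.066)]
th,M,t,r=fit(st,w); print('th',th,'t',t,'\nres mm',(r*1e3).round(1))
S=lambda p:(M.T@(p-t)*1e3).round(1)
W=lambda p:M@np.array(p)+t
for n,u,v,z in[('knobR',272,79,.09),('knobL',197,101,.09),('topR',271,75,.086),('tip mark',288,135,.054),('ptr',250,168,.054),('b1',432,278,.066),('b2',365,395,.066),('b3',500,394,.066),('ball',94,460,.066),('beaker',365,520,.07),('plateL',0,0,.059)]:
    s=S(C(u,v,z)); print(n,s,C(u,v,z).round(4), 'ang',np.degrees(np.arctan2(s[1]+90,s[0]+75)).round(1) if n[0]=='b' else '')
print('hub',W((-.075,-.09)),'piv',W((-.075,.085)),'ball',W((-.075,.185)))
np.savez('st.npz',th=th,t=t)
c2=pickle.load(open('scene.pkl','rb'))
for p in [(.19,.16),(.19,-.16),(-.14,-.16)]: print(px(c2,[*W(p),.016]))
E
```

```text
th 0.2573503799737514 t [0.63113757 0.0479105 ] 
res mm [[-0.4  3.6]
 [ 0.6 -1.1]
 [-1.2 -2.7]
 [-2.1  0.9]
 [-0.2 -0.8]
 [ 3.3  0.1]]
knobR [166.1 -30.6] [0.7996 0.0606] ang 
knobL [165.9  30.1] [0.7839 0.1193] ang 
topR [170.3 -30.8] [0.8037 0.0615] ang 
tip mark [127.  -30.8] [0.7618 0.0505] ang 
ptr [110.1   5.6] [0.7362 0.0813] ang 
b1 [ -16.  -107.3] [ 0.643  -0.0599] ang -16.3
b2 [-89.2 -31. ] [ 0.5528 -0.0048] ang 103.5
b3 [-118.2 -132.4] [ 0.5505 -0.1102] ang -135.5
ball [-78.2 185.8] [0.5082 0.2077] ang 90.7
beaker [-182.2   -3.6] [ 0.4559 -0.0019] ang 141.1
plateL [296.3 159.9] [0.877  0.2779] ang 
hub [ 0.58151421 -0.05821453] piv [0.53697337 0.11102232] ball [0.51152146 0.2077291 ]
[463.04942212 277.72700671]
[348.81387622 364.47113868]
[254.64641262 252.64747456]
```

The pointed rider is the right-hand one (knob at crop (272,79), stage y ≈ -31). The pointer is at about y = +5, so the wheel has to turn clockwise by about 3.6 rad. I'll use the shut fingers as a peg, with the tool squared to the stage.

```bash
cat >> h.py <<'E'
import os
if os.path.exists('st.npz'):
    _s=np.load('st.npz'); TH=float(_s['th']); T=_s['t']; MS=np.array([[np.cos(TH),-np.sin(TH)],[np.sin(TH),np.cos(TH)]])
def now():
    s=readout.get_state(); m=R.from_quat(s['tcp_rot']).as_matrix(); p=s['eef_pos']
    return s,m,np.r_[MS.T@(p[:2]-T)*1e3,p[2]*1e3]
def go(sx,sy,z):
    "tool shift in cm to stage target in mm"
    s,m,_=now(); w=np.r_[MS@(np.array([sx,sy])/1e3)+T,z/1e3]; return (m.T@(w-s['eef_pos'])*100).round(2)
E
python3 - <<'E'
from h import *
s,m,p=now(); print(p); print(m.round(3))
for k,a in(('y',m[:2,1]),('z',m[:2,2])): v=MS.T@a; print(k,'stage yaw deg',np.degrees(np.arctan2(v[1],v[0])))
print(go(-35,155,150))
E
```

```text
[-202.70370839  642.06468364  230.05731512]
[[-0.001  0.403  0.915]
 [-0.002  0.915 -0.403]
 [-1.    -0.002 -0.   ]]
y stage yaw deg 51.48664766154349
z stage yaw deg -38.513391568040554
[  8.05 -27.65  43.45]
```

drive_tool([
  [0, 0, 0, -7.7, 0],
  [0, 0, 0, -7.7, 0],
  [0, 0, 0, -7.7, 0],
  [0, 0, 0, -7.7, 0],
  [0, 0, 0, -7.7, 0],
  [0, -4, 1.4, 0, 0],
  [0, -4, 1.4, 0, 0],
  [0, -4, 1.4, 0, 0],
  [0, -4, 1.4, 0, 0],
  [0, -4, 1.4, 0, 0],
])

```text
time: 1.1
eef_pos: [0.3909, 0.4405, 0.2307]
tcp_rot: [-0.091, 0.702, 0.091, 0.701]
contact_force: [0.3, 0.0, -0.2]
opening: 0.002
```

drive_tool([
  [0, -4, 1.4, 0, 0],
  [0, -4, 1.4, 0, 0],
  [0, -4, 1.4, 0, 0],
  [0, -4, 1.4, 0, 0],
  [0, -4, 1.4, 0, 0],
  [1, -4, 1.4, 0, 0],
  [1, -4, 1.4, 0, 0],
  [1, 0, 0, 0, 0],
  [1, 0, 0, 0, 0],
  [0, 0, 0, 0, 0],
])

```text
time: 2.1
eef_pos: [0.5546, 0.1968, 0.1888]
tcp_rot: [-0.091, 0.703, 0.091, 0.7]
contact_force: [-0.4, 0.1, -0.6]
opening: -0.0
```

Run:
```python
from h import *
s,m,p=now(); print(p,s['time'],s['opening'],s['contact_force'].round(2),(MS.T@m[:2,1]).round(3)); print(go(-35,155,57))
```

```text
[-36.07962737 163.43966549 188.75015063] 2.1 -0.00013593068966343718 [-0.36  0.08 -0.57] [-0.  1.]
[13.17 -0.86  0.17]
```

drive_tool([
  [3, -0.2, 0, 0, 0],
  [3, -0.2, 0, 0, 0],
  [3, -0.2, 0, 0, 0],
  [2, -0.2, 0, 0, 0],
  [1, 0, 0, 0, 0],
  [1, 0, 0, 0, 0],
  [0.2, 0, 0, 0, 0],
  [0, 0, 0, 0, 0],
])

```text
time: 2.9
eef_pos: [0.5589, 0.189, 0.06]
tcp_rot: [-0.091, 0.701, 0.091, 0.702]
contact_force: [0.5, 0.7, 0.0]
opening: 0.0
```

drive_tool([
  [0, -0.1, -1, 0, 0],
  [0, -0.1, -1, 0, 0],
  [0, -0.1, -1, 0, 0],
  [0, -0.1, -1, 0, 0],
  [0, -0.1, -1, 0, 0],
  [0, -0.1, -1, 0, 0],
  [0, -0.1, -1, 0, 0],
  [0, -0.1, -0.8, 0, 0],
  [0, -0.1, -0.6, 0, 0],
  [0, 0, 0, 0, 0],
])

```text
time: 3.9
eef_pos: [0.4782, 0.1582, 0.059]
tcp_rot: [-0.091, 0.702, 0.091, 0.7]
contact_force: [0.1, 0.9, 0.9]
opening: -0.006
```

Run:
```python
from h import *
s,m,p=now(); print(p,s['time'],(m.T@s['contact_force']).round(2))
c=shot('top','top1.png'); s=shot('scene','s1.png')
a=c['frame'][140:325,195:385,::-1]; b=s['frame'][170:330,230:470,::-1]
o=np.zeros((600,800,3),np.uint8); a=cv2.resize(a,None,fx=2.1,fy=2.1,interpolation=2);b=cv2.resize(b,None,fx=1.66,fy=1.66,interpolation=2)
o[:a.shape[0],:a.shape[1]]=a;o[:b.shape[0],400:400+b.shape[1]]=b[:,:400];cv2.imwrite('pics/c1.png',o[:400])
```

```text
[-119.78762747  145.55432045   59.04585531] 3.9 [-0.89  0.85  0.34]
```

View pics/c1.png

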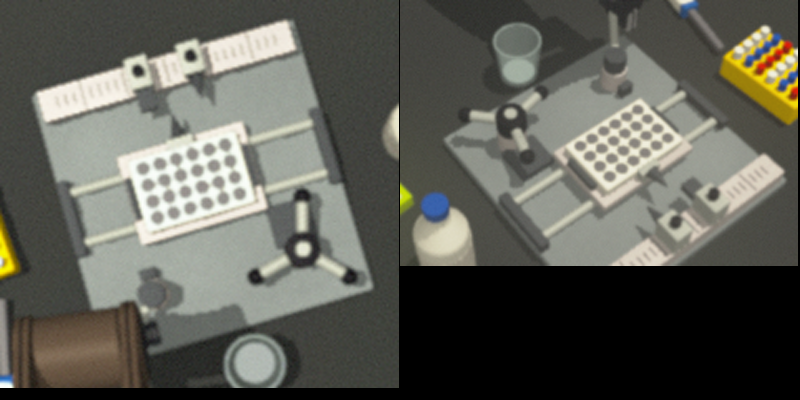

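The lever has swung most of the way (bar foreshortened at (612,30) in the scene crop). I'll push gently to the stop.

drive_tool([
  [0, -0.2, -0.2, 0, 0],
  [0, -0.2, -0.2, 0, 0],
  [0, -0.2, -0.2, 0, 0],
  [0, -0.2, -0.1, 0, 0],
  [0, 0, 0, 0, 0],
])

```text
time: 4.5
eef_pos: [0.4755, 0.1509, 0.0592]
tcp_rot: [-0.088, 0.7, 0.092, 0.703]
contact_force: [3.0, 9.2, -3.8]
opening: 0.002
```

drive_tool([
  [0, 0.5, 0.4, 0, 0],
  [0, 0.5, 0.4, 0, 0],
  [-3, 0, 0, 0, 0],
  [-3, 0, 0, 0, 0],
  [-2, -2, 1, 0, 0],
  [0, -4, 1.4, 0, 0],
  [0, -4, 1.4, 0, 0],
  [0, -4, 1.4, 0, 0],
  [0, -4, 1.4, 0, 0],
  [0, -4, 1.4, 0, 0],
])

```text
time: 5.5
eef_pos: [0.6141, -0.0336, 0.1391]
tcp_rot: [-0.091, 0.702, 0.09, 0.701]
contact_force: [0.1, -0.0, 0.5]
opening: -0.003
```

Run:
```python
from h import *
s,m,p=now(); print(p,s['time'],(m.T@s['contact_force']).round(2)); print(go(-31,-74,62))
```

```text
[-37.24977157 -74.43573108 139.14407237] 5.5 [-0.51 -0.02  0.05]
[7.71 0.05 0.63]
```

drive_tool([
  [3, 0, 0.3, 0, 0],
  [3, 0, 0.2, 0, 0],
  [1.3, 0, 0, 0, 0],
  [0.4, 0, 0, 0, 0],
  [0, 0, 0, 0, 0],
])

```text
time: 6.0
eef_pos: [0.6181, -0.0303, 0.0622]
tcp_rot: [-0.091, 0.702, 0.091, 0.701]
contact_force: [-0.1, 0.5, 0.4]
opening: -0.005
```

drive_tool([
  [0, -0.8, 0, 0, 0],
  [0, -0.8, 0, 0, 0],
  [0, -0.8, -0.1, 0, 0],
  [0, -0.8, -0.2, 0, 0],
  [0, -0.7, -0.4, 0, 0],
  [0, -0.7, -0.4, 0, 0],
  [0, -0.5, -0.6, 0, 0],
  [0, -0.5, -0.6, 0, 0],
  [0, 0, 0, 0, 0],
])

```text
time: 6.9
eef_pos: [0.6116, -0.0912, 0.064]
tcp_rot: [-0.091, 0.7, 0.09, 0.703]
contact_force: [2.1, 2.1, -0.4]
opening: -0.0
```

```bash
cat >> h.py <<'E'
def look(f):
    c=read_camera('top');s=read_camera('scene')
    a=c['frame'][140:325,195:385,::-1]; b=s['frame'][170:330,230:470,::-1]
    o=np.zeros((400,800,3),np.uint8); a=cv2.resize(a,None,fx=2.1,fy=2.1,interpolation=2);b=cv2.resize(b,None,fx=1.66,fy=1.66,interpolation=2)
    o[:a.shape[0],:a.shape[1]]=a;o[:b.shape[0],400:]=b[:,:398] if b.shape[1]<400 else b[:,:400] if 0 else cv2.resize(b,(400,b.shape[0]));cv2.imwrite('pics/'+f,o); return c,s
E
sed -i "s/=b\[:,:398\] if.*else cv2.resize/=cv2.resize/" h.py
python3 - <<'E'
from h import *
s,m,p=now(); q=p[:2]-[-75,-90]; print(p,s['time'],(m.T@s['contact_force']).round(2),'r',np.hypot(*q),'a',np.degrees(np.arctan2(q[1],q[0])))
look('c2.png')
E
```

```text
[ -54.34249589 -129.5435427    64.01176511] 6.9 [0.4  1.49 2.57] r 44.61417090585942 a -62.41748181663257
```

View pics/c2.png

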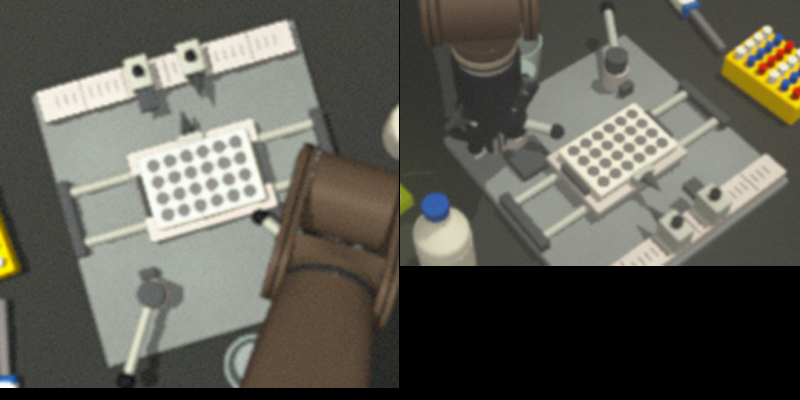

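The scene is as intended: the lever is open (127,380) and the carriage has moved right. I'll continue around.

drive_tool([
  [0.2, -0.3, -0.6, 0, 0],
  [0, -0.3, -0.7, 0, 0],
  [0, 0, -0.8, 0, 0],
  [0, 0, -0.8, 0, 0],
  [0, 0.2, -0.8, 0, 0],
  [0, 0.3, -0.7, 0, 0],
  [0, 0.5, -0.6, 0, 0],
  [0, 0.5, -0.6, 0, 0],
  [0, 0, 0, 0, 0],
])

```text
time: 7.9
eef_pos: [0.5563, -0.0973, 0.0631]
tcp_rot: [-0.092, 0.699, 0.089, 0.704]
contact_force: [3.3, 0.0, 5.3]
opening: 0.0
```

```bash
cat >> h.py <<'E'
def carr():
    "carriage displacement since start (mm, stage), by matching plate patch in both views"
    import pickle
    for n,(u0,v0,u1,v1) in(('top',(252,205,305,250)),('scene',(335,235,395,280))):
        a=pickle.load(open(n+'.pkl','rb'));b=read_camera(n)
        o=cv2.cvtColor(a['frame'],7)[v0:v1,u0:u1];g=cv2.cvtColor(b['frame'],7)
        uc,vc=(u0+u1)/2,(v0+v1)/2; P=MS.T@(pt(a,uc,vc,.055)[:2]-T)*1e3; best=(-1,)
        for d in np.arange(-56,20,.25):   # search along travel, bilinear subpixel
            w=np.r_[MS@((P+[0,d])/1e3)+T,.055]; q=px(b,w)
            h=cv2.getRectSubPix(g,(u1-u0,v1-v0),(float(q[0]-.5),float(q[1]-.5)))
            best=max(best,(cv2.matchTemplate(h,o,cv2.TM_CCOEFF_NORMED)[0,0],d))
        print(n,'disp %.2f score %.3f'%(best[1],best[0]))
E
python3 - <<'E'
from h import *
s,m,p=now(); q=p[:2]-[-75,-90]; print(p,s['time'],(m.T@s['contact_force']).round(2),'r',np.hypot(*q),'a',np.degrees(np.arctan2(q[1],q[0])))
carr()
E
```

```text
[-109.32505753 -121.4050962    63.0802962 ] 7.9 [-5.26 -0.84  3.22] r 46.52407593907101 a -137.5436048435305
top disp -24.50 score 0.988
scene disp -24.50 score 0.974
```

drive_tool([
  [0.1, 0.6, -0.4, 0, 0],
  [0, 0.7, -0.4, 0, 0],
  [0, 0.8, -0.2, 0, 0],
  [0, 0.8, -0.1, 0, 0],
  [0, 0, 0, 0, 0],
])

```text
time: 8.5
eef_pos: [0.5389, -0.0729, 0.0625]
tcp_rot: [-0.093, 0.699, 0.089, 0.704]
contact_force: [3.3, -3.3, 6.9]
opening: -0.003
```

```bash
cat >> h.py <<'E'
def tips(f):
    c=read_camera('top');s=read_camera('scene')
    a=c['frame'][155:205,250:310,::-1]; b=s['frame'][255:325,365:445,::-1]
    a=cv2.resize(a,(400,333),interpolation=2);b=cv2.resize(b,(400,350),interpolation=2)
    o=np.zeros((350,800,3),np.uint8);o[:333,:400]=a;o[:,400:]=b;cv2.imwrite('pics/'+f,o)
E
python3 - <<'E'
from h import *
s,m,p=now(); q=p[:2]-[-75,-90]; print(p,s['time'],(m.T@s['contact_force']).round(2),'r',np.hypot(*q),'a',np.degrees(np.arctan2(q[1],q[0])))
carr(); tips('t1.png')
E
```

```text
[-119.98667278  -93.34383327   62.53058055] 8.5 [-6.9  -4.12  2.36] r 45.11077419923487 a -175.7490551046123
top disp -31.75 score 0.960
scene disp -31.50 score 0.933
```

View pics/t1.png

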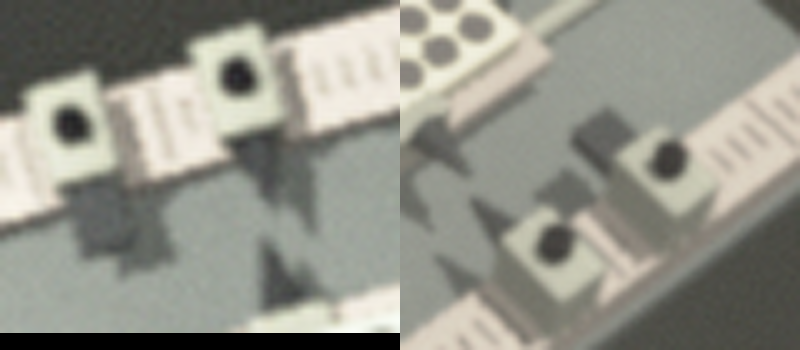

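```bash
cat >> h.py <<'E'
def tipy(n,u,v):
    import pickle
    c=pickle.load(open(n+'.pkl','rb'))
    q=(250+u/6.667-.43,155+v/6.667-.43) if n=='top' else (365+(u-400)/5-.4,255+v/5-.4)
    return (MS.T@(pt(c,*q,.054)[:2]-T)*1e3).round(1)
E
python3 - <<'E'
from h import *
for a in[('top',272,208),('top',263,240),('scene',473,200),('scene',468,172)]: print(a,tipy(*a))
E
```

```text
('top', 272, 208) [124.7 -29.3]
('top', 263, 240) [114.5 -23. ]
('scene', 473, 200) [124.9 -30.2]
('scene', 468, 172) [113.9 -23.1]
```

Both views agree that the tips are about 6.5–7 mm apart (pointer tip (263,240), mark tip (272,208)). I'll go on with smaller steps.

drive_tool([
  [0, 0.5, 0, 0, 0],
  [0, 0.5, 0.1, 0, 0],
  [0, 0.5, 0.1, 0, 0],
  [0, 0.4, 0.1, 0, 0],
  [0, 0, 0, 0, 0],
])

```text
time: 9.2
eef_pos: [0.5346, -0.0531, 0.0604]
tcp_rot: [-0.092, 0.701, 0.09, 0.701]
contact_force: [0.2, -2.2, 2.0]
opening: 0.004
```

Run:
```python
from h import *
s,m,p=now(); q=p[:2]-[-75,-90]; print(p,s['time'],(m.T@s['contact_force']).round(2),'r',np.hypot(*q),'a',np.degrees(np.arctan2(q[1],q[0])))
carr()
```

```text
[-119.03688753  -73.07193134   60.44661824] 9.2 [-2.   -2.13 -0.4 ] r 47.17845877236542 a 158.9729123807614
top disp -36.25 score 0.982
scene disp -36.25 score 0.947
```

Target is about -38.5, so about 2.2 mm (13°) remains, roughly 1 cm of arc.

drive_tool([
  [0, 0.4, 0.1, 0, 0],
  [0, 0.4, 0.2, 0, 0],
  [0, 0.1, 0.1, 0, 0],
  [0, 0, 0, 0, 0],
  [0, 0, 0, 0, 0],
])

```text
time: 9.8
eef_pos: [0.5347, -0.0417, 0.0587]
tcp_rot: [-0.09, 0.702, 0.091, 0.701]
contact_force: [-0.3, -3.3, 1.6]
opening: -0.002
```

Run:
```python
from h import *
s,m,p=now(); q=p[:2]-[-75,-90]; print(p,s['time'],(m.T@s['contact_force']).round(2),'r',np.hypot(*q),'a',np.degrees(np.arctan2(q[1],q[0])))
carr(); tips('t2.png')
```

```text
[-116.03643034  -62.14112199   58.73424218] 9.8 [-1.56 -3.11 -1.08] r 49.59945260463733 a 145.82813826860644
top disp -38.50 score 0.981
scene disp -38.50 score 0.950
```

View pics/t2.png

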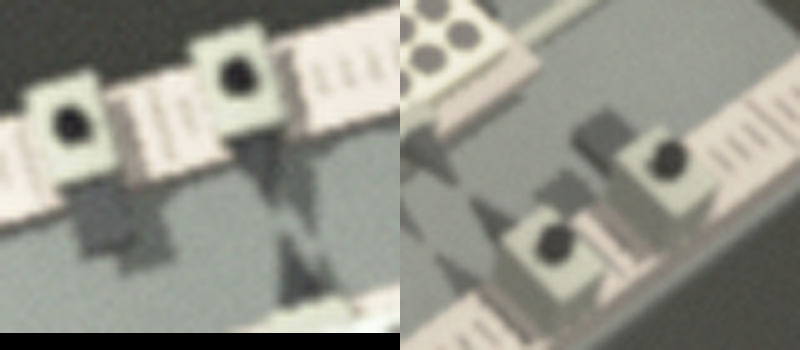

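Run:
```python
from h import *
for a in[('top',272,208),('top',282,234),('scene',473,200),('scene',457,183)]: print(a,tipy(*a))
```

```text
('top', 272, 208) [124.7 -29.3]
('top', 282, 234) [114.6 -30.2]
('scene', 473, 200) [124.9 -30.2]
('scene', 457, 183) [115.1 -30. ]
```

Aligned to about 0.5 mm in both views (pointer tip (282,234), mark tip (272,208) at top; (457,183) and (473,200) in the scene view). Next I'll back off, rise and go to the lever's outer side.

drive_tool([
  [0, -0.4, -0.2, 0, 0],
  [0, -0.4, -0.2, 0, 0],
  [-2, 0, 0, 0, 0],
  [-3, 0, 0, 0, 0],
  [-3, 0, 0, 0, 0],
  [0, 4, -0.9, 0, 0],
  [0, 4, -0.9, 0, 0],
  [0, 4, -0.9, 0, 0],
  [0, 4, -0.9, 0, 0],
  [0, 0, 0, 0, 0],
])

```text
time: 11.0
eef_pos: [0.4555, 0.0982, 0.1388]
tcp_rot: [-0.091, 0.702, 0.093, 0.701]
contact_force: [0.9, -1.1, -0.2]
opening: -0.004
```

Run:
```python
from h import *
s,m,p=now(); print(p,s['time'],(m.T@s['contact_force']).round(2)); print(go(-157,96,58)); carr()
```

```text
[-157.08616612   93.29348613  138.79474809] 11.0 [ 0.18 -1.32  0.57]
[8.08 0.25 0.02]
top disp -38.50 score 0.981
scene disp -38.50 score 0.950
```

Now lower, then push the lever home along the arc.

drive_tool([
  [3, 0, 0, 0, 0],
  [3, 0, 0, 0, 0],
  [1.5, 0, 0, 0, 0],
  [0.6, 0, 0, 0, 0],
  [0, 0, 0, 0, 0],
])

```text
time: 11.6
eef_pos: [0.4582, 0.0941, 0.0577]
tcp_rot: [-0.09, 0.702, 0.09, 0.701]
contact_force: [-0.2, 0.2, -0.5]
opening: 0.002
```

drive_tool([
  [0, 1, 0.3, 0, 0],
  [0, 1, 0.5, 0, 0],
  [0, 1, 0.6, 0, 0],
  [0, 1, 0.6, 0, 0],
  [0, 0.7, 0.7, 0, 0],
  [0, 0.6, 0.8, 0, 0],
  [0, 0.5, 0.9, 0, 0],
  [0, 0.4, 0.9, 0, 0],
  [0, 0.2, 0.8, 0, 0],
  [0, 0, 0, 0, 0],
])

```text
time: 12.6
eef_pos: [0.5016, 0.173, 0.0581]
tcp_rot: [-0.09, 0.701, 0.091, 0.701]
contact_force: [0.1, 1.0, 0.6]
opening: 0.003
```

Run:
```python
from h import *
s,m,p=now(); print(p,s['time'],(m.T@s['contact_force']).round(2)); print(go(-91,160,58))
```

```text
[-93.46081376 153.9045968   58.07488095] 12.6 [-0.6   0.98  0.34]
[0.01 0.61 0.25]
```

Press gently to the stop.

drive_tool([
  [0, 0, 0.2, 0, 0],
  [0, 0, 0.2, 0, 0],
  [0, 0, 0.1, 0, 0],
  [0, 0, 0, 0, 0],
])

```text
time: 13.0
eef_pos: [0.5021, 0.173, 0.0579]
tcp_rot: [-0.091, 0.705, 0.091, 0.698]
contact_force: [-10.3, -3.1, 7.1]
opening: 0.0
```

At the stop (about 11 N). I'll back off and retreat.

drive_tool([
  [0, 0, -0.6, 0, 0],
  [0, 0, -1, 0, 0],
  [0, 0, -1, 0, 0],
  [-3, 0, 0, 0, 0],
  [-3, 0, 0, 0, 0],
  [-4, 0, 0, 0, 0],
  [-4, 3, 0, 0, 0],
  [0, 4, -1, 0, 0],
  [0, 4, -1, 0, 0],
  [0, 4, -1, 0, 0],
])

```text
time: 14.0
eef_pos: [0.4124, 0.3054, 0.199]
tcp_rot: [-0.09, 0.701, 0.091, 0.702]
contact_force: [0.9, 0.6, 0.1]
opening: 0.003
```

drive_tool([
  [0, 4, 0, 0, 0],
  [0, 4, 0, 0, 0],
  [0, 4, 0, 0, 0],
  [0, 0, 0, 0, 0],
  [0, 0, 0, 0, 0],
])

```text
time: 14.5
eef_pos: [0.3821, 0.4207, 0.1981]
tcp_rot: [-0.091, 0.701, 0.091, 0.701]
contact_force: [-0.0, 0.3, -0.1]
opening: 0.003
```

Run:
```python
from h import *
s,m,p=now(); print(p,s['time'],(m.T@s['contact_force']).round(2)); carr(); tips('t3.png'); c,s=look('c3.png')
a=cv2.imread('pics/c3.png');b=cv2.imread('pics/t3.png')
o=np.zeros((600,640,3),np.uint8);o[:320]=cv2.resize(a,(640,320));o[320:]=cv2.resize(b,(640,280));cv2.imwrite('pics/f.png',o)
```

```text
[-145.97130385  423.88893093  198.07878847] 14.5 [0.13 0.33 0.07]
top disp -38.50 score 0.981
scene disp -38.50 score 0.950
```

View pics/f.png

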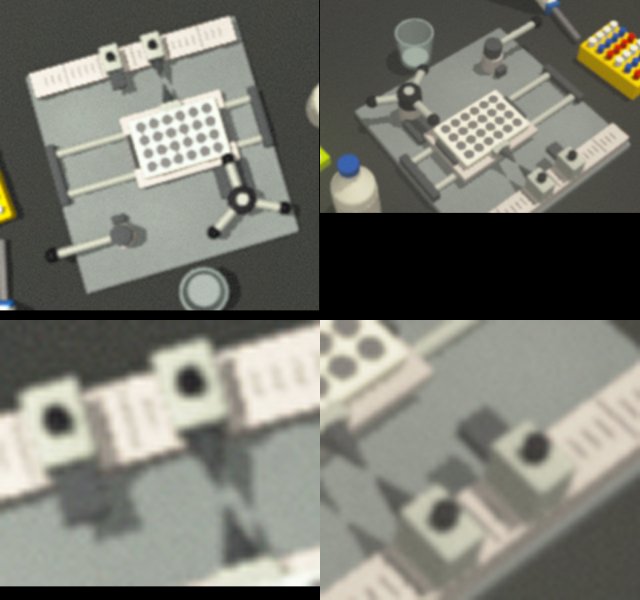

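The lever is home (ball at (52,256), bar along +y), the tips face each other at about (225,500), and the bystanders are in place. Handing in.

```bash
python3 -c "
from h import *
print(sign_off())"
```

```text
the job is handed in; nothing more can be done
None
```

The job is done and handed in at about 14.7 s; sign-off gives no verdict. I used the shut fingers as a peg to swing the lever to its open stop. With the peg I then turned the handwheel clockwise about 3.85 rad, which moved the carriage 38.5 mm, and pushed the lever back to its home stop.

- **Alignment:** the pointer and the pointed rider's tip agreed to about 0.9 mm in the top view and 0.2 mm in the scene view, within the 3 mm limit. The rider's knob, measured at the start, also puts the pointer within about 0.5 mm. Image matching in both cameras gave the same carriage displacement before and after locking.
- **Lever:** it looks fully home in the last picture, and the push ended on the stop at about 13 N.
- **Surroundings:** the beaker stands where it was, and what the last views show of the rest looks unmoved. They are crops, so they cut off the bottle, rack and pipette, and show only a corner of the green plate. The arm was clear of everything, with contact force near zero.
- **Disagreement:** my first estimate of the travel was about 36 mm, because I misread the blurred pointer tip by about 3 mm. Closer views corrected it.

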